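# Turn the slide panel over in the inspection frame and lock it

### The arm

A 7-joint arm with a two-finger parallel gripper is mounted at the origin on the work surface. World frame = base frame: x ahead of the robot, y to its left, z up, the work surface at z = 0. Lengths are in m, angles in rad, forces in N, time in s.
With the tool pointing down it reaches from about 0.35 to 0.9 m from the base axis. Payload 8.1 kg.
Tool frame: the origin (TCP) lies at the centre of the arm's flange, where the gripper is bolted on; the fingertips stand 178 mm ahead of it and the grasp point (between the pads) lies 159 mm ahead of it; z points along the fingers, y is the direction in which the jaws open and shut (so a half turn about z gives the same grasp; the last joint's range is limited). The gripper opens to 92 mm and grips with 3 to 60 N. Pads are 19 mm wide; open, the fingers measure 130 mm over their backs; the gripper's body (75 mm by 190 mm) begins 47 mm behind the grasp point.
Start: joints at [1.004, 0.434, 0.025, 1.573, -0.012, 1.134, -0.075], TCP at [0.28, -0.559, 0.405] pointing down, gripper open.
Joint ranges: [-2.62, 2.62], [-0.44, 2.09], [-1.27, 1.32], [0.08, 2.57], [-1.32, 4.46], [0.12, 2], [-2.74, 2.74]. Speed limits (rad/s): [2.22, 2.22, 3.01, 3.01, 3.14, 3.14, 3.14].

### API

Orientations are given as a rotation vector (axis times angle).
In Python, from cell import arm, get_image, camera_model gives the robot as it stands. The module is installed in compiled form; this text tells all that it offers.
- The arm moves only by the shell command python3 -m pendant 'ROWS' [FORCE]. ROWS is JSON, a list that holds one entry, the list of rows, each a list of 7 numbers: the shift along the tool's x, y, z in mm, then the turn, a rotation vector about the tool's x, y, z in rad, then the closure, from -1 (fully open) to 1 (shut). In form: [[[x, y, z, rx, ry, rz, hand], ...]]. A call has 1 to 20 rows; each row is the pose to reach, as a shift and turn from the pose commanded when the call began, along the tool's axes at that moment; what a row does not reach only later rows make up. A row lasts 1/8 s, in which the tool goes at most 62.5 mm and 10.7 degrees, less where a joint would pass 70% of its speed; a pose out of reach is approached as far as the arm can. A call with a gripper value outside its range is refused whole. The fingers move at their own pace and stop on an object; FORCE is the grip in N (left out, the last holds). Time passes only in rows, so rows that repeat a pose let the fingers close. It gives the time, the measured TCP pose, the force and the opening at its end, in the units of the state.
- arm.observe(): the state, without advancing time (a new reading comes with each control period).
- get_image(name): name is "side" or "top" or "wrist"; returns the picture (384x512x3 uint8, red, green, blue); there is no depth.
- camera_model(name): a dict with "fx", "fy", "cx", "cy" (pixels), "position" and "orientation" of the camera in the world; the wrist camera has in their place "T_tool_cam" (4x4, takes a point from camera to tool coordinates, whose origin is the TCP and whose axes are the flange's). Camera axes: x right, y down, z forward; pixel columns grow to the right and rows downward; lengths in m; the calibration is good to about 2 mm. A picture is of the moment at which its call begins: read the wrist's pose just before it. camera_model takes no time and is no camera call.
- arm.sign_off(): hands the job in, once; it reports no verdict.
The state is a dict: "clock": time; "joints": joint angles; "dq": joint speeds; "joint_efforts": joint torques, N m; "position": TCP position; "ee_rot": TCP orientation; "force": force on the tool from outside, world axes, zero at the start; "ft_torque": the same for the moment, N m; "width": opening from 0.0 (shut) to 1.0 (fully open).
Only numpy, scipy, OpenCV 4.12 (cv2) and the standard library are available. Lean on these libraries where they do the work, as an engineer would, in place of code of your own. Each camera call takes 0.05 s, during which the arm holds its last target.

### The job

The slide panel in the inspection frame hangs tilted with its glass slides facing downward. Take the black barrel handle and turn the panel over, across the top, until it lies level with the slides facing up, then lock it there by turning the clamp knob clockwise as far as it goes. Do not touch the panel or its slides, and leave the jar, the glove box and the spatula as they are.

Things in the scene. Friction and masses are not known exactly. Their poses are not given: they have to be found in the camera images.
- frame: Inspection frame, fixed to the bench: grey base 140 x 310 x 12 mm, two uprights. Origin under the base's middle, z up; y runs along the level turning axis, which passes above the origin, 125 mm above the bench. At y = +125 mm the square clamp block (50 x 44 mm, top 155 mm up) with the knob, at y = -125 mm a round bearing. Its +x side is away from the robot; yaw up to 0.35 rad either way.
- carrier (a joint): Angle (rad) of the carrier, an open aluminium frame 110 x 170 x 12 mm around the panel. 0 = level, slides up, handle towards the frame's +x; 1.57 = upright, handle on top; 3.14 = level, slides down. Starts at 1.9 to 2.8, range -0.6 to 3.2, no stop at level. Stiff hinge (0.15 N m, about 2 N at the handle): stays where left with the knob loose, held fast when tight.
- handle (a point): Centre of the black barrel handle, a cylinder 30 mm in diameter and 36 mm long, lying along the frame's y axis on a 10 mm rod from the middle of one long edge of the carrier, 95 mm from the turning axis; 25 mm of rod is free. The barrel revolves freely on its own axis, so fingers pointing down that grip its two flat ends can follow the whole arc. Starts on the robot's side, ends on the far side.
- slide_face (a point): Middle of the panel's slide side, 6 mm from the turning axis; its z axis points out of that side (up at the end). The panel is a grey plate 86 x 146 x 6 mm filling the carrier, with four glass slides 26 x 76 mm clipped on one side and a cross rib on the plain other side; it is not to be touched.
- lock (a joint): Angle (rad) of the clamp knob, on a vertical axis on the clamp block. Grows clockwise seen from above: 0 = loose, 1.4 = hard stop, fully tight. Starts at 0 to 0.3; begins to bite at about 0.8. Turning takes 0.12 N m, somewhat more once it bites; stays where left.
- lock_grip (a point): Grip point of the clamp knob, on its axis, 188 mm above the bench, at (0, 125 mm) of the frame. The knob is a black bar 64 long, 16 thick, 36 mm high (168 to 204 mm above the bench) over a thin 40 mm disc. The point turns with it: the bar lies along its x axis; grip it across y. At knob angle 0 the bar lies along the frame's x axis.
- jar: Bystander: glass specimen jar with a white cap, 64 mm in diameter, 85 mm high, standing on the bench near the end of the frame without the knob. Origin under its centre.
- glove_box: Bystander: white cardboard glove box 230 x 120 x 75 mm, lying on the bench beside the knob end of the frame, long side about along the frame's x axis, centre some 260 mm from the frame's middle. Origin under its centre.
- spatula: Bystander: steel spatula 200 mm long, lying flat on the bench on the robot's side of the jar. Origin on the bench beneath it.

How it is judged:
On the way, in this order (a step that is already met when the one before it is completed fails the run):
1. the panel is level, slides up (within 0.08 rad), while the knob is still loose (below 0.7 rad) (value of joint carrier between -0.08 and 0.08 rad and value of joint lock below 0.7 rad), for 0.2 s.
2. the clamp knob is tight (beyond 1.2 rad) with the panel level (value of joint carrier between -0.08 and 0.08 rad and value of joint lock above 1.2 rad), for 0.2 s.
At the end, for the whole second after the job is handed in: The panel is level with its slides up (carrier within 0.08 rad of 0), the clamp knob is turned tight (beyond 1.2 rad), and the jar, glove box and spatula are within 30 mm of where they stood, the jar upright (all of step 2 and distance of each of jar, glove_box, spatula from where it was at the start of the episode below 0.03 m and angle between jar's own z axis and vertical below 0.2 rad); the robot touches nothing.
It fails at once if the fingers or the arm press on the panel or its slides with more than 3 N (contact force between any of the fingers, the arm and carrier_c1 above 3 N).
It fails at once if the jar, glove box or spatula is shifted by more than 30 mm, or the jar tipped (distance of any of jar, glove_box, spatula from where it was at the start of the episode above 0.03 m or angle between jar's own z axis and vertical above 0.2 rad).
It also fails if it takes over 45 s, if anything falls off the work surface, if the arm or the gripper's body presses on something with over 40 N, if the wrist force passes 120 N, or if a joint passes its speed limit or range.

## Working session

There is one attempt and no reset: what is moved stays moved. The work goes in short steps, Python scripts to look and compute and a shell command to move; the robot and the scene stay as the last step left them, time stands still between calls to the robot, and variables do not carry over. Pictures are saved under pics/ and viewed, and the job is handed in when it is done.

```bash
mkdir -p pics; ls
python3 - <<'E'
from cell import arm,get_image,camera_model
import cv2
s=arm.observe();print(s)
for n in("side","top","wrist"):
    im=get_image(n);cv2.imwrite(f"pics/{n}0.png",im[:,:,::-1]);print(n,camera_model(n))
E
```

```text
pics
{'clock': 0.0, 'joints': array([ 1.00439676,  0.43520839,  0.02500951,  1.57406978, -0.01160672,
        1.13398027, -0.07510784]), 'dq': array([-1.02831883e-04,  9.60549761e-04, -4.38261827e-04,  1.09965711e-03,
       -5.56284927e-04, -8.53407895e-05, -1.23168204e-03]), 'joint_efforts': array([-5.50612799e-05, -6.67850089e+01,  9.85030755e-01, -3.14458501e+01,
       -6.06072438e-02,  4.27374418e-02,  1.46902403e-04]), 'position': array([ 0.27945168, -0.55879929,  0.40396481]), 'ee_rot': array([-3.05613743e+00, -7.21518474e-01,  7.71639870e-04]), 'force': array([ 0.46207298, -0.12939071,  0.36555889]), 'ft_torque': array([-0.02273506, -0.01797663, -0.02923778]), 'width': 0.9962027760002394}
side {'fx': 368.6016290361453, 'fy': 368.6016290361453, 'cx': 247.99223624205973, 'cy': 190.35859062141597, 'position': array([0.23252862, 0.44458899, 0.78332376]), 'orientation': array([-0.89703901,  2.60157327, -0.93963338])}
top {'fx': 471.8893716229736, 'fy': 471.8893716229736, 'cx': 260.48656899346753, 'cy': 193.14947809165992, 'position': array([0.45232385, 0.0374918 , 1.07711267]), 'orientation': array([-2.17870088,  2.16625617, -0.08353997])}
wrist {'fx': 337.7550104530776, 'fy': 337.7550104530776, 'cx': 259.4319790306207, 'cy': 196.9008610514897, 'T_tool_cam': array([[-5.82695225e-04, -9.54534703e-01, -2.98099248e-01,
         8.14150394e-02],
       [ 9.99999249e-01, -8.77709792e-04,  8.55787694e-04,
         2.03810282e-03],
       [-1.07852368e-03, -2.98098525e-01,  9.54534497e-01,
         1.97685630e-02],
       [ 0.00000000e+00,  0.00000000e+00,  0.00000000e+00,
         1.00000000e+00]])}
```

View pics/top0.png

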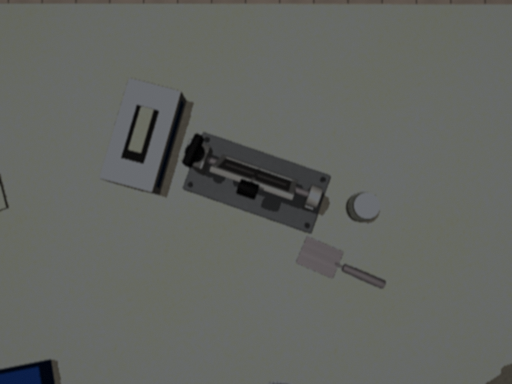

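View pics/side0.png

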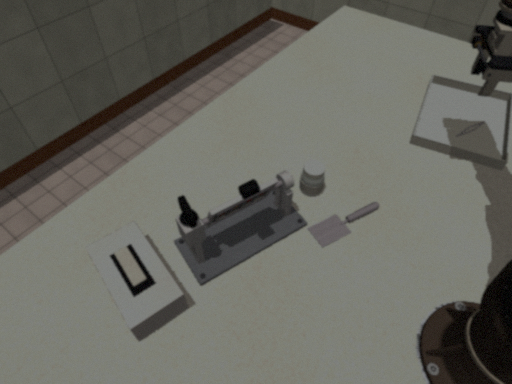

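View pics/wrist0.png

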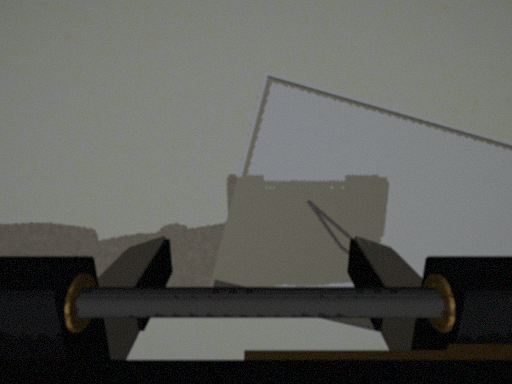

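The top view shows the frame centred near (258,182), with the knob at (193,152), the handle at (248,189), the jar at (365,207) and the glove box at (145,135). The side view shows the same layout, with the handle at (249,189) and the knob at (187,212). I'll enlarge both and measure.

```bash
cat > h.py <<'E'
import numpy as np,cv2
from scipy.spatial.transform import Rotation as R
from cell import arm,get_image,camera_model
def cam(n,s=None):
    m=camera_model(n)
    if n=="wrist":
        T=np.eye(4);T[:3,:3]=R.from_rotvec(s["ee_rot"]).as_matrix();T[:3,3]=s["position"]
        T=T@m["T_tool_cam"]
    else:
        T=np.eye(4);T[:3,:3]=R.from_rotvec(m["orientation"]).as_matrix();T[:3,3]=m["position"]
    return m,T
def ray(n,u,v,s=None):
    m,T=cam(n,s);d=T[:3,:3]@np.array([(u-m["cx"])/m["fx"],(v-m["cy"])/m["fy"],1]);return T[:3,3],d/np.linalg.norm(d)
def plane(n,u,v,z,s=None):
    o,d=ray(n,u,v,s);return o+d*(z-o[2])/d[2]
def proj(n,p,s=None):
    m,T=cam(n,s);q=T[:3,:3].T@(np.asarray(p)-T[:3,3]);return q[0]/q[2]*m["fx"]+m["cx"],q[1]/q[2]*m["fy"]+m["cy"]
def tri(a,b):
    (o1,d1),(o2,d2)=a,b
    A=np.stack([d1,-d2],1);t=np.linalg.lstsq(A,o2-o1,rcond=None)[0]
    p,q=o1+d1*t[0],o2+d2*t[1];return (p+q)/2,np.linalg.norm(p-q)
E
python3 - <<'E'
import cv2,numpy as np
from h import *
for n,(x,y,w,h) in {"top":(170,120,170,120),"side":(160,150,170,140)}.items():
    im=cv2.imread(f"pics/{n}0.png");c=np.clip(im[y:y+h,x:x+w].astype(float)*1.8,0,255).astype(np.uint8)
    cv2.imwrite(f"pics/{n}0c.png",cv2.resize(c,None,fx=4,fy=4,interpolation=cv2.INTER_CUBIC))
    g=im.max(2);
    k,l,st,ce=cv2.connectedComponentsWithStats((g<28).astype(np.uint8))
    for i in range(1,k):
        if st[i,4]>15 and st[i,4]<3000: print(n,st[i],ce[i])
E
```

```text
top [155  95  30  95 509] [169.8546169  143.33595285]
top [123 106  35  56 414] [139.01690821 139.96618357]
top [183 135  21  32 424] [194.10377358 151.13679245]
top [208 150   4   7  17] [209.52941176 153.35294118]
top [219 160  72  31 518] [255.52316602 174.28185328]
top [197 162  12  12  52] [204.13461538 167.98076923]
top [237 180  22  19 287] [247.27526132 188.85714286]
top [  0 361  54  23 389] [ 38.23907455 370.89203085]
side [502   0  10   8  52] [506.98076923   3.13461538]
side [496  11  16  15 128] [503.3828125  18.4765625]
side [472  26  40  48 737] [489.26322931  52.72727273]
side [240 181  19  18 222] [248.85135135 189.02702703]
side [179 197  18  30 306] [187.10457516 213.59477124]
side [112 246  42  49 329] [135.77507599 275.91489362]
side [ 433  307   61   77 1755] [459.87350427 350.04957265]
```

View pics/top0c.png

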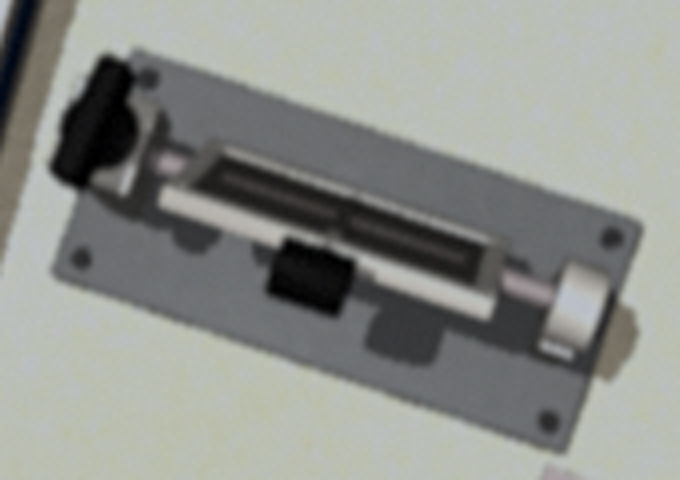

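View pics/side0c.png

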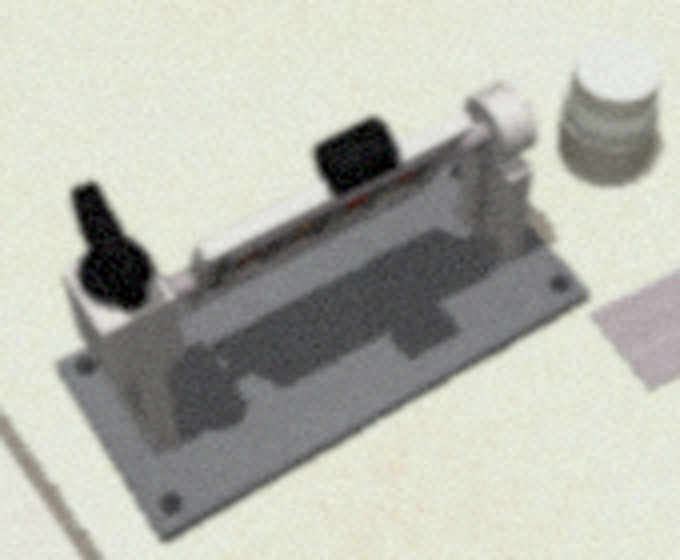

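The base corners read from the enlarged top picture are about (204,132), (330,175), (312,233) and (184,187). The handle is at (247.3,188.9) in top and (248.9,189) in side.

Run:
```python
from h import *
C=[plane("top",u,v,.012) for u,v in((203.75,132.5),(330,175.5),(311.75,233),(183.75,187.5))]
C=np.array(C);c=C.mean(0)
print(C.round(3),[np.linalg.norm(C[i]-C[(i+1)%4]).round(4) for i in range(4)])
y=(C[0]+C[3]-C[1]-C[2])[:2];y/=np.linalg.norm(y);yaw=np.arctan2(-y[0],y[1]);print("c",c,"yaw",yaw)
Rz=R.from_euler("z",yaw).as_matrix()
def fr(p):return Rz.T@(np.array(p)-[c[0],c[1],0])
h,e=tri(ray("top",247.3,188.9),ray("side",248.9,189.0));print("handle",h,e,fr(h))
f=fr(h);print("angle",np.arctan2(f[2]-.125,f[0]), "r",np.hypot(f[2]-.125,f[0]))
k=Rz@[0,.125,.188]+[c[0],c[1],0];print("knob",k,"px",proj("top",k),proj("side",k))
for a in(0,.15,.3):
  for s in(-1,1):
    p=Rz@np.array([s*.032*np.cos(a),.125-s*.032*np.sin(a),.204])+[c[0],c[1],0]
    print(a,s,np.round(proj("top",p),1),np.round(proj("side",p),1))
for a in np.arange(1.8,2.81,.2):
    p=Rz@[.095*np.cos(a),0,.125+.095*np.sin(a)]+[c[0],c[1],0];print(a.round(2),np.round(proj("top",p),1),np.round(proj("side",p),1))
print("jar",plane("top",366,206,.085),fr(plane("top",366,206,.085)))
G=[fr(plane("top",u,v,.075)).round(3) for u,v in((135,80),(183,93),(153,191),(103,180))];print(G)
```

```text
[[ 0.684  0.179  0.012]
 [ 0.586 -0.109  0.012]
 [ 0.455 -0.068  0.012]
 [ 0.557  0.223  0.012]] [np.float64(0.3047), np.float64(0.1369), np.float64(0.3073), np.float64(0.1342)]
c [0.57042637 0.05617462 0.012     ] yaw -0.3313967349112471
handle [0.53433666 0.07002007 0.21308012] 0.0016027740951837946 [-0.03863084  0.00134981  0.21308012]
angle 1.9841191683853656 r 0.09617925273676695
knob [0.61109688 0.17437323 0.188     ] px (np.float64(193.7074576767943), np.float64(150.20065465011666)) (np.float64(186.78254844844406), np.float64(210.3921711439046))
0 -1 [186.6 164.7] [193.1 216.5]
0 1 [198.3 132.8] [178.6 195.1]
0.15 -1 [184.2 163.6] [190.8 217.5]
0.15 1 [200.6 133.8] [180.8 194.2]
0.3 -1 [182.1 162.3] [188.4 218.2]
0.3 1 [202.7 135.2] [183.1 193.6]
1.8 [251.2 180.5] [244.5 181.9]
2.0 [248.1 190.1] [249.3 189.5]
2.2 [245.3 198.8] [253.7 197.7]
2.4 [243.1 206.4] [257.6 206.2]
2.6 [241.5 212.4] [260.6 214.4]
2.8 [240.5 216.7] [262.6 222. ]
jar [ 0.51249579 -0.17444297  0.085     ] [ 0.02025617 -0.23691795  0.085     ]
[array([0.117, 0.322, 0.075]), array([0.124, 0.213, 0.075]), array([-0.098,  0.2  ,  0.075]), array([-0.111,  0.31 ,  0.075])]
```

Handle: angle about 1.98 rad, radius 96 mm against the nominal 95 mm, so the views agree. The base measures about 306 x 136 mm against 310 x 140 mm, and the frame yaw is -0.33. Next I'll compute the shift to a pose 80 mm above the handle, with the camera on the robot's side. That leaves joint 7 enough room for the knob turn.

```bash
cat >> h.py <<'E'
def go(target,yaw_y):
    """shift mm / turn from current pose to TCP target, tool down, tool y at world angle yaw_y"""
    s=arm.observe();M=R.from_rotvec(s["ee_rot"])
    y=np.array([np.cos(yaw_y),np.sin(yaw_y),0]);z=np.array([0,0,-1.]);x=np.cross(y,z)
    T=R.from_matrix(np.stack([x,y,z],1))
    print("shift",(M.inv().apply(np.array(target)-s["position"])*1000).round(1),"turn",(M.inv()*T).as_rotvec().round(4),"clock",s["clock"])
E
python3 - <<'E'
from h import *
go([.534,.0695,.212+.159+.08],np.pi/2-.3314)
E
```

```text
shift [ 508.7 -448.2  -46.4] turn [-8.0000e-04 -1.3000e-03 -2.3464e+00] clock 0.15
```

```bash
python3 -m pendant '[[[20,-18,-46,0,0,-0.15,-1],[60,-53,-46,0,0,-0.32,-1],[100,-88,-46,0,0,-0.49,-1],[140,-123,-46,0,0,-0.66,-1],[180,-158,-46,0,0,-0.83,-1],[220,-194,-46,0,0,-1.0,-1],[260,-229,-46,0,0,-1.17,-1],[300,-264,-46,0,0,-1.34,-1],[340,-300,-46,0,0,-1.51,-1],[380,-335,-46,0,0,-1.68,-1],[420,-370,-46,0,0,-1.85,-1],[455,-401,-46,0,0,-2.02,-1],[485,-427,-46,0,0,-2.19,-1],[503,-443,-46,0,0,-2.31,-1],[509,-448,-46,0,0,-2.346,-1],[509,-448,-46,0,0,-2.346,-1],[509,-448,-46,0,0,-2.346,-1],[509,-448,-46,0,0,-2.346,-1]]]' 20
python3 - <<'E'
from h import *
s=arm.observe();im=get_image("wrist");cv2.imwrite("pics/w1.png",im[:,:,::-1])
print(s["position"],s["ee_rot"],s["joints"].round(2),s["force"])
for p in([.534,.0695,.212],[.6111,.1744,.204]):print(proj("wrist",p,s))
go([.534,.0695,.212+.159+.08],np.pi/2-.3314)
E
```

```text
clock: 2.4
position: [0.5343, 0.0683, 0.4508]
ee_rot: [0.523, 3.098, -0.001]
force: [-0.2, 0.1, 0.7]
width: 1.001
[0.53431295 0.06832429 0.45077486] [ 5.22717590e-01  3.09764985e+00 -1.05305900e-03] [ 0.31  0.34 -0.71  1.67  0.24  1.21  0.78] [-0.20080938  0.11827278  0.68366791]
(np.float64(263.0633552947922), np.float64(210.61059759662982))
(np.float64(429.7864799536617), np.float64(255.45570780651215))
shift [ 0.6  0.8 -0.2] turn [-0.0004  0.0004 -0.0024] clock 2.45
```

View pics/w1.png

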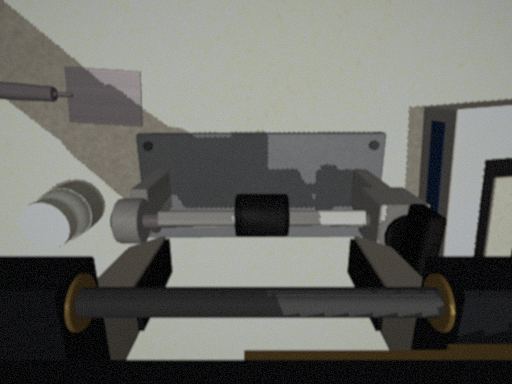

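The wrist view shows the frame aligned with the image. The handle is at (262,215), columns 236–289 and rows 194–236, and the prediction was (263,211). Refining both positions.

Run:
```python
from h import *
s=arm.observe();g=cv2.imread("pics/w1.png").max(2)
m=(g<40).astype(np.uint8);k,l,st,ce=cv2.connectedComponentsWithStats(m)
for i in range(1,k):
    if st[i,4]>100:print(st[i],ce[i])
p=plane("wrist",262.3,215,.212,s);print(p)
c=np.array([.5704,.0562,0]);Rz=R.from_euler("z",-.3314).as_matrix();print(Rz.T@(p-c))
a,b=[plane("wrist",u,146,.012,s) for u in(147,374)];print(np.arctan2(*(b-a)[:2]), Rz.T@((a+b)/2-c))
print(plane("wrist",137,133,.012,s),plane("wrist",384,132,.012,s))
c2=np.array([(137+384)/2]);print(Rz.T@(plane("wrist",260.5,132.5,.012,s)-c))
```

```text
[    0   121   512   263 36350] [265.1085282  313.74148556]
[ 235  194   54   42 2206] [261.55757026 214.42248413]
[124 311  28  19 168] [139.25       319.82738095]
[370 316  15  14 120] [377.45       321.94166667]
[0.53694537 0.06820582 0.212     ]
[-0.03554059  0.00046751  0.212     ]
0.33433663483708836 [-0.05189529 -0.00027226  0.012     ]
[ 0.45639107 -0.06516268  0.012     ] [0.55470681 0.22153917 0.012     ]
[-0.06847672 -0.00021268  0.012     ]
```

Run:
```python
from h import *
c=np.array([.5704,.0562,0]);Rz=R.from_euler("z",-.333).as_matrix()
t=c+Rz@[-.037,.0003,.2125+.159];print(t);go(t,np.pi/2-.333)
```

```text
[0.53553062 0.06857807 0.3715    ]
shift [-1.1  0.5 79.3] turn [-0.0004  0.0004 -0.0008] clock 2.45
```

```bash
python3 -m pendant '[[[-1,0.5,30,0,0,0,-1],[-1,0.5,60,0,0,0,-1],[-1,0.5,79,0,0,0,-1],[-1,0.5,79,0,0,0,-1],[-1,0.5,79,0,0,0,-1],[-1,0.5,79,0,0,0,1],[-1,0.5,79,0,0,0,1],[-1,0.5,79,0,0,0,1],[-1,0.5,79,0,0,0,1],[-1,0.5,79,0,0,0,1],[-1,0.5,79,0,0,0,1],[-1,0.5,79,0,0,0,1]]]' 20
python3 - <<'E'
from h import *
s=arm.observe();im=get_image("wrist");cv2.imwrite("pics/w2.png",im[:,:,::-1])
print(s["position"],s["ee_rot"],s["force"],s["ft_torque"],s["width"]*92)
E
```

```text
clock: 3.95
position: [0.5355, 0.0694, 0.3717]
ee_rot: [-0.519, -3.098, 0.001]
force: [-0.0, -1.1, 1.3]
width: 0.393
[0.53551041 0.06937318 0.3717032 ] [-5.19014000e-01 -3.09829198e+00  5.81015600e-04] [-0.02116866 -1.11226779  1.28358691] [-0.10689332 -0.07499377  0.01989217] 36.17722325683685
```

View pics/w2.png

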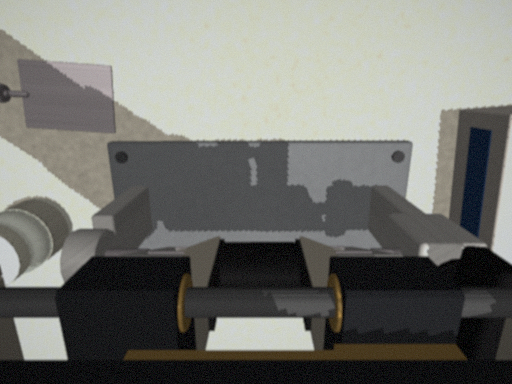

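The grip is good: the opening is 36.2 mm against the 36 mm barrel, and forces are small. Now I'll follow the arc to about 1.0 rad.

```bash
python3 -m pendant '[[[-6.3,0,-2.4,0,0,0,1],[-15.4,0,-5,0,0,0,1],[-24.8,0,-6.7,0,0,0,1],[-34.2,0,-7.5,0,0,0,1],[-43.7,0,-7.3,0,0,0,1],[-53.1,0,-6.1,0,0,0,1],[-62.4,0,-4,0,0,0,1],[-71.4,0,-1,0,0,0,1],[-80.1,0,2.8,0,0,0,1],[-88.3,0,7.6,0,0,0,1],[-88.3,0,7.6,0,0,0,1]]]' 20
python3 - <<'E'
from h import *
s=arm.observe();im=get_image("side");cv2.imwrite("pics/s3.png",cv2.resize(im[120:300,130:350,::-1],None,fx=3,fy=3))
print(s["position"],s["ee_rot"],s["force"],s["ft_torque"],s["width"]*92)
c=np.array([.5704,.0562,0]);Rz=R.from_euler("z",-.333).as_matrix();print(Rz.T@(s["position"]-c-[0,0,.159]))
E
```

```text
clock: 5.38
position: [0.62, 0.0403, 0.3638]
ee_rot: [0.52, 3.097, 0.001]
force: [2.8, -3.1, 4.2]
width: 0.39
[0.62003154 0.04028244 0.36379104] [5.19672597e-01 3.09701859e+00 5.12873217e-04] [ 2.82895632 -3.05370895  4.20798106] [-0.62800931 -0.84510046  0.06221755] 35.86604364976013
[0.05210821 0.0011804  0.20479104]
```

View pics/s3.png

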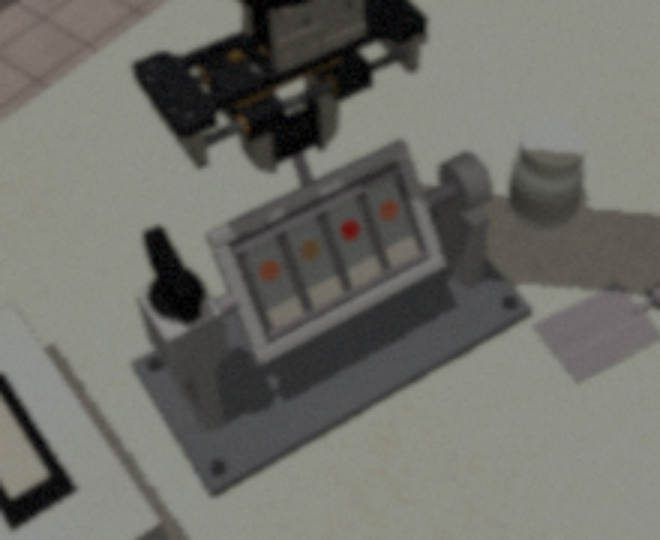

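The side view shows the panel with slides facing the robot and the handle held at about (300,130), turned to roughly 1.0 rad with small forces. Continuing to level.

```bash
python3 -m pendant '[[[-7.8,0,5.5,0,0,0,1],[-14.9,0,11.7,0,0,0,1],[-21.4,0,18.7,0,0,0,1],[-27.1,0,26.3,0,0,0,1],[-32.1,0,34.4,0,0,0,1],[-36.2,0,42.9,0,0,0,1],[-39.5,0,51.8,0,0,0,1],[-41.8,0,61,0,0,0,1],[-43.2,0,70.4,0,0,0,1],[-43.7,0,79.9,0,0,0,1],[-43.7,0,79.9,0,0,0,1],[-43.7,0,79.9,0,0,0,1]]]' 20
python3 - <<'E'
from h import *
s=arm.observe();im=get_image("side");cv2.imwrite("pics/s4.png",cv2.resize(im[120:300,130:350,::-1],None,fx=3,fy=3))
print(s["position"],s["ee_rot"],s["force"],s["ft_torque"],s["width"]*92)
c=np.array([.5704,.0562,0]);Rz=R.from_euler("z",-.333).as_matrix();print(Rz.T@(s["position"]-c-[0,0,.159]))
E
```

```text
clock: 6.92
position: [0.6607, 0.0264, 0.2831]
ee_rot: [0.519, 3.098, 0.001]
force: [6.7, -2.0, -1.8]
width: 0.391
[0.66074662 0.02639965 0.28309698] [5.18978829e-01 3.09842706e+00 5.27603881e-04] [ 6.67152099 -2.01335848 -1.77667151] [-0.42115168 -1.5083492   0.05318625] 35.931751787950994
[0.09512464 0.00136918 0.12409698]
```

View pics/s4.png

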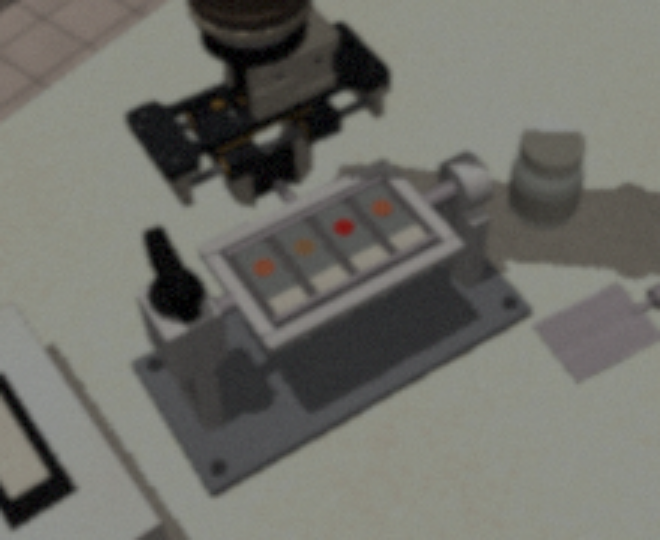

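The panel is now roughly level, slides up. I'll check the level by projecting the carrier's near corners for several angles onto the side view.

Run:
```python
from h import *
c=np.array([.5704,.0562,0]);Rz=R.from_euler("z",-.333).as_matrix()
for a in(-.1,-.05,0,.05,.1):
  out=[]
  for x,y in((-.055,.085),(-.055,-.085),(.055,.085),(.055,-.085)):
    p=Rz@np.array([x*np.cos(a)-.006*np.sin(a),y,.125+x*np.sin(a)+.006*np.cos(a)])+c
    u,v=proj("side",p);out.append((round((u-130)*3),round((v-120)*3)))
  print(a,out)
im=cv2.imread("pics/s4.png");cv2.imwrite("pics/s4b.png",np.clip(cv2.resize(im[130:370,170:490],None,fx=2.4,fy=2.4).astype(float)*1.7,0,255).astype(np.uint8))
```

```text
-0.1 [(267, 343), (465, 238), (196, 248), (384, 158)]
-0.05 [(268, 345), (465, 241), (196, 246), (384, 155)]
0 [(268, 348), (465, 243), (196, 244), (384, 153)]
0.05 [(269, 350), (465, 246), (195, 242), (384, 151)]
0.1 [(269, 353), (465, 248), (195, 240), (385, 149)]
```

View pics/s4b.png

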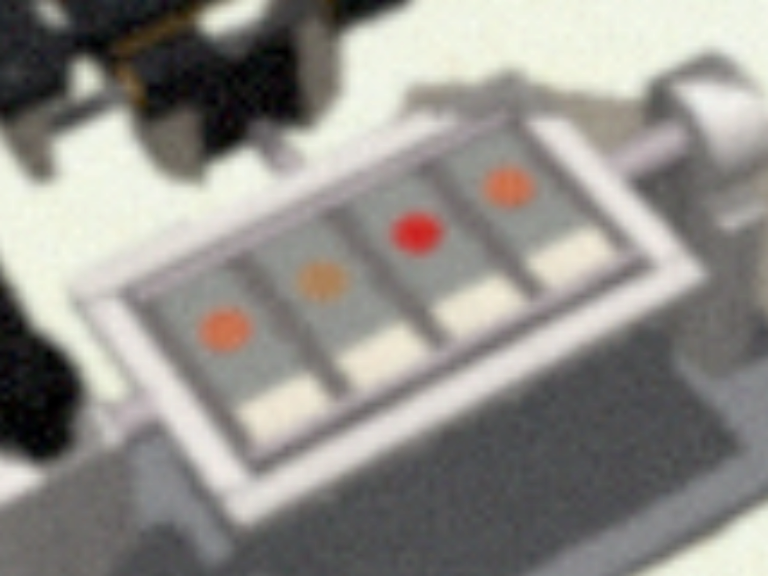

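The visible corners suggest an angle between about -0.06 and 0, while the arm's own geometry says -0.01. I'll let go and lift straight up for an unobstructed check before locking.

```bash
python3 -m pendant '[[[0,0,0,0,0,0,-1],[0,0,0,0,0,0,-1],[0,0,0,0,0,0,-1],[0,0,0,0,0,0,-1],[0,0,-30,0,0,0,-1],[0,0,-70,0,0,0,-1],[0,0,-120,0,0,0,-1],[0,0,-160,0,0,0,-1],[0,0,-160,0,0,0,-1]]]' 20
python3 - <<'E'
from h import *
s=arm.observe();print(s["position"],s["force"],s["width"])
for n in("side","top","wrist"):
    im=get_image(n);cv2.imwrite(f"pics/{n}5.png",im[:,:,::-1])
a=cv2.imread("pics/side5.png")[150:255,160:320];b=cv2.imread("pics/wrist5.png")
f=lambda x,k:np.clip(cv2.resize(x,None,fx=k,fy=k,interpolation=cv2.INTER_CUBIC).astype(float)*1.7,0,255).astype(np.uint8)
cv2.imwrite("pics/side5c.png",f(a,5));cv2.imwrite("pics/w5c.png",f(b,1.4));cv2.imwrite("pics/top5c.png",f(cv2.imread("pics/top5.png")[110:250,160:350],4))
go([.6111,.1744,.188+.159+.07],np.pi/2-.333-.1)
E
```

```text
clock: 8.1
position: [0.6608, 0.0272, 0.4482]
ee_rot: [0.518, 3.092, 0.003]
force: [0.4, -0.4, 0.3]
width: 1.002
[0.66076614 0.02718317 0.44821932] [ 0.438958   -0.36322517  0.34031098] 1.0016810118131299
shift [ 94.5 124.   26.3] turn [-0.0009 -0.0011  0.1012] clock 8.25
```

View pics/side5c.png

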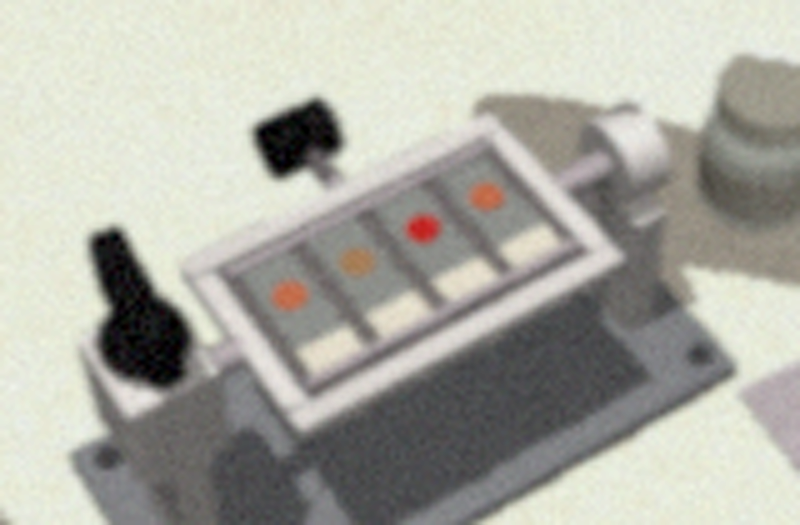

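View pics/top5c.png

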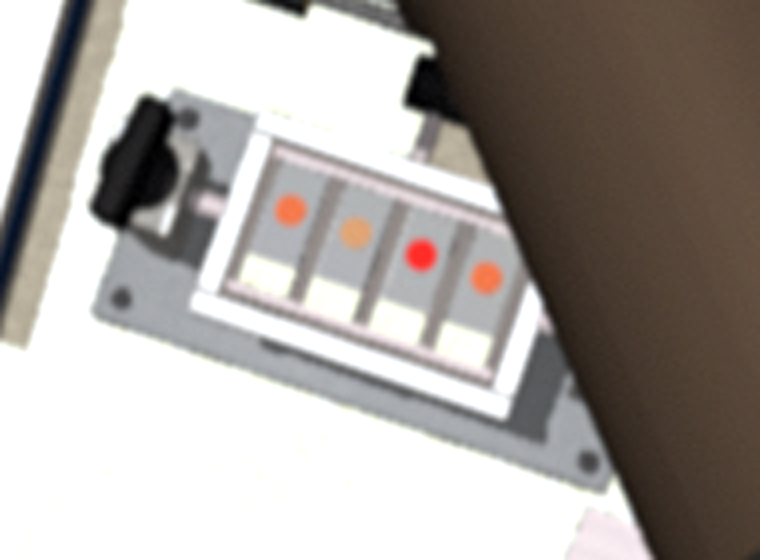

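View pics/w5c.png

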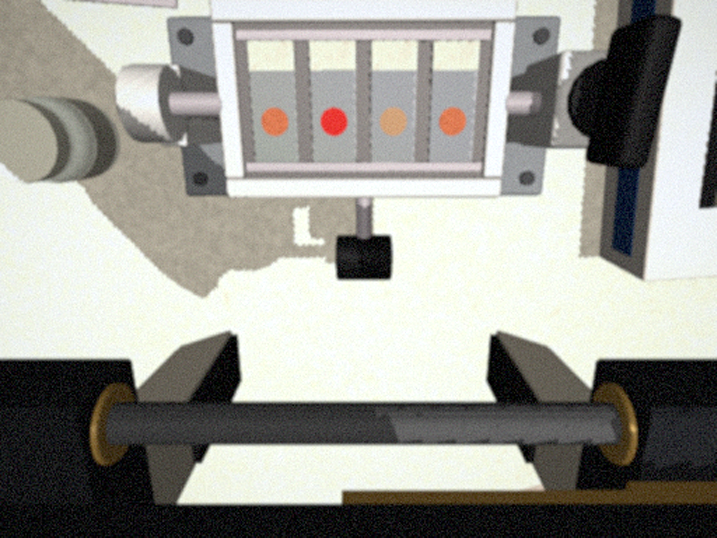

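In all three views the panel looks level with the slides up. The handle is near (219,177) in side and (260,184) in wrist. I'll triangulate the handle, the dots and the carrier corners to get the angle.

Run:
```python
from h import *
s=arm.observe()
I={n:cv2.imread(f"pics/{n}5.png") for n in("side","top","wrist")}
roi={"side":(190,160,290,240),"top":(215,140,300,200),"wrist":(160,60,350,130)}
D={}
for n,(x0,y0,x1,y1) in roi.items():
    im=I[n].astype(int);m=((im[:,:,2]-im[:,:,0])>25).astype(np.uint8);z=np.zeros_like(m);z[y0:y1,x0:x1]=m[y0:y1,x0:x1]
    k,l,st,ce=cv2.connectedComponentsWithStats(z)
    D[n]=sorted([tuple(ce[i]) for i in range(1,k) if st[i,4]>8]);print(n,np.round(D[n],1).tolist())
hb={}
for n,(x0,y0,x1,y1) in {"side":(205,165,232,190),"wrist":(235,160,285,205)}.items():
    g=I[n].max(2);m=(g<40);z=np.zeros(g.shape,np.uint8);z[y0:y1,x0:x1]=m[y0:y1,x0:x1]
    k,l,st,ce=cv2.connectedComponentsWithStats(z);i=1+st[1:,4].argmax();hb[n]=ce[i];print(n,st[i],ce[i])
c=np.array([.5704,.0562,0]);Rz=R.from_euler("z",-.333).as_matrix()
p,e=tri(ray("side",*hb["side"]),ray("wrist",*hb["wrist"],s));f=Rz.T@(p-c);print("handle",f,e,"angle",np.arctan2(f[2]-.125,f[0]))
w=D["wrist"][::-1]
for i in range(4):
  for a,b,nm in((ray("side",*D["side"][i]),ray("wrist",*w[i],s),"sw"),(ray("top",*D["top"][i]),ray("side",*D["side"][i]),"ts")):
    p,e=tri(a,b);print(nm,(Rz.T@(p-c)).round(4),round(e,4))
# carrier corners read off the crops (side x5, top x4, wrist x1.4)
un=lambda q,k,o:((q[0]+.5)/k-.5+o[0],(q[1]+.5)/k-.5+o[1])
S={"nL":(297,412),"nR":(622,255),"fL":(186,263),"fR":(490,113)}
T={"nL":(196,294),"nR":(505,408),"fL":(263,115)}
for k in T:
    a=un(S[k],5,(160,150));b=un(T[k],4,(160,110));p,e=tri(ray("side",*a),ray("top",*b));print(k,(Rz.T@(p-c)).round(4),round(e,4))
```

```text
side [[217.4, 208.6], [230.8, 201.9], [243.9, 195.3], [256.9, 188.8]]
top [[232.2, 162.2], [248.5, 167.6], [264.9, 173.2], [281.1, 179.1]]
wrist [[195.8, 86.5], [238.2, 86.4], [280.5, 86.4], [322.8, 86.2]]
side [212 171  16  14 141] [218.90070922 177.11347518]
wrist [ 240  168   39   31 1122] [259.43493761 183.64616756]
handle [ 0.09687954 -0.00016745  0.12191178] 0.0007754393922915071 angle -0.031866128181234174
sw [0.0112 0.0522 0.1289] 0.0005
ts [0.0088 0.0539 0.1329] 0.0009
sw [0.0114 0.0172 0.1284] 0.0006
ts [0.0094 0.0191 0.132 ] 0.001
sw [ 0.0114 -0.0178  0.1285] 0.0007
ts [ 0.0097 -0.0158  0.1316] 0.001
sw [ 0.0114 -0.0533  0.1284] 0.0003
ts [ 0.0091 -0.0507  0.1325] 0.0013
nL [-0.0477  0.0832  0.1356] 0.0028
nR [-0.0506 -0.0826  0.1303] 0.0045
fL [0.0504 0.0836 0.132 ] 0.0008
```

The handle sits 6.6 mm below the dots and about 6–7 mm is expected when level, so after removing the common height bias the carrier angle is about 0 ± 0.02. That agrees with the arm's -0.01. Moving on to above the knob.

```bash
python3 -m pendant '[[[30,40,5,0,0,0.05,-1],[60,80,10,0,0,0.1,-1],[94,124,15,0,0,0.1,-1],[94,124,16,0,0,0.1,-1],[94,124,16,0,0,0.1,-1],[94,124,16,0,0,0.1,-1]]]' 20
python3 - <<'E'
from h import *
s=arm.observe();im=get_image("wrist");cv2.imwrite("pics/w6.png",np.clip(im[:,:,::-1].astype(float)*1.6,0,255).astype(np.uint8))
print(s["position"],s["ee_rot"],s["joints"].round(2))
c=np.array([.5704,.0562,0]);Rz=R.from_euler("z",-.333).as_matrix()
for a in(0,.1,.2):
  print(a,[np.round(proj("wrist",Rz@np.array([q*.032*np.cos(a),.125-q*.032*np.sin(a),.204])+c,s),1).tolist() for q in(-1,0,1)])
E
```

```text
clock: 9.0
position: [0.6125, 0.1727, 0.4275]
ee_rot: [-0.677, -3.067, 0.002]
force: [0.0, 0.9, -0.1]
width: 0.998
[0.61249648 0.17270891 0.42749984] [-6.76503809e-01 -3.06732831e+00  1.97685386e-03] [ 0.05  0.52 -0.64  1.47  0.32  1.26  0.51]
0 [[258.0, 168.6], [263.2, 217.0], [267.8, 261.3]]
0.1 [[263.2, 168.4], [263.2, 217.0], [263.1, 261.5]]
0.2 [[268.4, 168.6], [263.2, 217.0], [258.3, 261.3]]
```

View pics/w6.png

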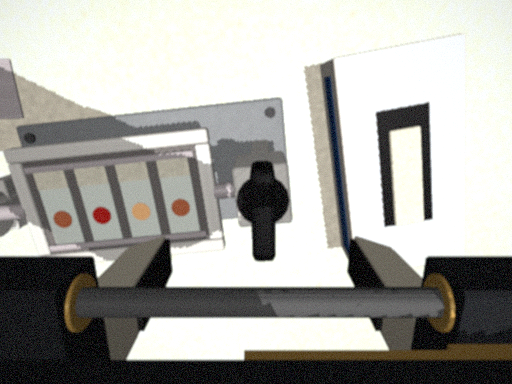

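The wrist view shows the bar upright at column 263, rows 162–258, matching the prediction for knob angle 0.1 and the fingers' current yaw. Lowering onto it.

Run:
```python
from h import *
go([.6112,.1743,.353],np.pi/2-.333-.1)
```

```text
shift [ 1.8  0.9 74.7] turn [-0.0009 -0.0001 -0.0012] clock 9.05
```

```bash
python3 -m pendant '[[[2,1,30,0,0,0,-1],[2,1,60,0,0,0,-1],[2,1,74,0,0,0,-1],[2,1,74,0,0,0,-1],[2,1,74,0,0,0,1],[2,1,74,0,0,0,1],[2,1,74,0,0,0,1],[2,1,74,0,0,0,1],[2,1,74,0,0,0,1],[2,1,74,0,0,0,1],[2,1,74,0,0,0,1],[2,1,74,0,0,0,1],[2,1,74,0,0,0,1]]]' 35
python3 - <<'E'
from h import *
s=arm.observe();print(s["position"],s["force"],s["ft_torque"],s["width"]*92);go([.6112,.1743,.353],np.pi/2-.333-.1)
E
```

```text
clock: 10.68
position: [0.6104, 0.176, 0.3542]
ee_rot: [-0.674, -3.068, 0.0]
force: [-1.4, 0.7, 2.1]
width: 0.169
[0.61044165 0.17596521 0.35421584] [-1.39051063  0.70496817  2.09811757] [-0.12307318 -0.01826822 -0.07600052] 15.548702248825988
shift [-1.4 -1.2  1.2] turn [-0.0003 -0.0001  0.0009] clock 10.675
```

The bar is gripped: 15.5 mm opening against the nominal 16 mm, with small forces. Turning clockwise from above, which is +z in the tool frame.

```bash
python3 -m pendant '[[[0,0,0,0,0,0.1,1],[0,0,0,0,0,0.2,1],[0,0,0,0,0,0.3,1],[0,0,0,0,0,0.4,1],[0,0,0,0,0,0.5,1],[0,0,0,0,0,0.6,1],[0,0,0,0,0,0.7,1],[0,0,0,0,0,0.8,1],[0,0,0,0,0,0.9,1],[0,0,0,0,0,0.9,1]]]' 40
python3 - <<'E'
from h import *
s=arm.observe();print(s["position"],s["force"],s["ft_torque"],s["width"]*92,s["joints"].round(2));go([.6112,.1743,.353],np.pi/2-.333-1.4)
E
```

```text
clock: 11.92
position: [0.6107, 0.1762, 0.3542]
ee_rot: [1.94, 2.47, 0.001]
force: [2.4, 0.2, -3.5]
width: 0.177
[0.61072306 0.17624692 0.35423256] [ 2.35274095  0.21384903 -3.45273323] [ 0.1802048  -0.66279568 -0.08751621] 16.255880746583152 [-0.1   0.53 -0.4   1.58  0.23  1.08 -0.32]
shift [-2.   0.   1.2] turn [ 9.000e-04 -1.000e-04  4.017e-01] clock 11.925
```

```bash
python3 -m pendant '[[[0,0,0,0,0,0.08,1],[0,0,0,0,0,0.16,1],[0,0,0,0,0,0.24,1],[0,0,0,0,0,0.31,1],[0,0,0,0,0,0.36,1],[0,0,0,0,0,0.40,1],[0,0,0,0,0,0.43,1],[0,0,0,0,0,0.45,1],[0,0,0,0,0,0.45,1],[0,0,0,0,0,0.45,1]]]' 40
python3 - <<'E'
from h import *
s=arm.observe();print(s["position"],s["force"],s["ft_torque"],s["width"]*92,s["joints"].round(2));go([.6112,.1743,.353],np.pi/2-.333-1.4)
E
```

```text
clock: 13.18
position: [0.6109, 0.1763, 0.3542]
ee_rot: [2.44, 1.977, 0.002]
force: [5.7, 0.1, -3.8]
width: 0.174
[0.61088407 0.17626629 0.35423852] [ 5.72152672  0.051275   -3.80247213] [ 0.12607231 -1.29801081  0.90530065] 16.01206791950208 [-0.17  0.52 -0.3   1.59  0.17  1.06 -0.72]
shift [-1.9  0.7  1.2] turn [ 0.0013 -0.0003 -0.0466] clock 13.175
```

The wrist moment has risen to 0.9 N m, so the knob is at its stop with the fingers at about 1.44 rad. Releasing, lifting clear and checking.

```bash
python3 -m pendant '[[[0,0,0,0,0,0.42,-1],[0,0,0,0,0,0.42,-1],[0,0,0,0,0,0.42,-1],[0,0,0,0,0,0.42,-1],[0,0,0,0,0,0.42,-1],[0,0,-30,0,0,0.42,-1],[0,0,-80,0,0,0.42,-1],[0,0,-120,0,0,0.42,-1],[0,0,-120,0,0,0.42,-1],[0,0,-120,0,0,0.42,-1]]]'
python3 - <<'E'
from h import *
s=arm.observe();print(s["position"],s["force"],s["width"])
f=lambda x,k:np.clip(cv2.resize(x,None,fx=k,fy=k,interpolation=cv2.INTER_CUBIC).astype(float)*1.7,0,255).astype(np.uint8)
for n in("side","top","wrist"):
    im=get_image(n)[:,:,::-1];cv2.imwrite(f"pics/{n}7.png",im)
    cv2.imwrite(f"pics/{n}7c.png",f(im,1.4))
E
```

```text
clock: 14.42
position: [0.6102, 0.1759, 0.4736]
ee_rot: [-2.801, -1.423, 0.001]
force: [-0.6, -0.1, -1.0]
width: 1.001
[0.61024448 0.17594861 0.47363517] [-0.59389785 -0.06502771 -1.01741407] 1.0013813610275621
```

View pics/wrist7c.png

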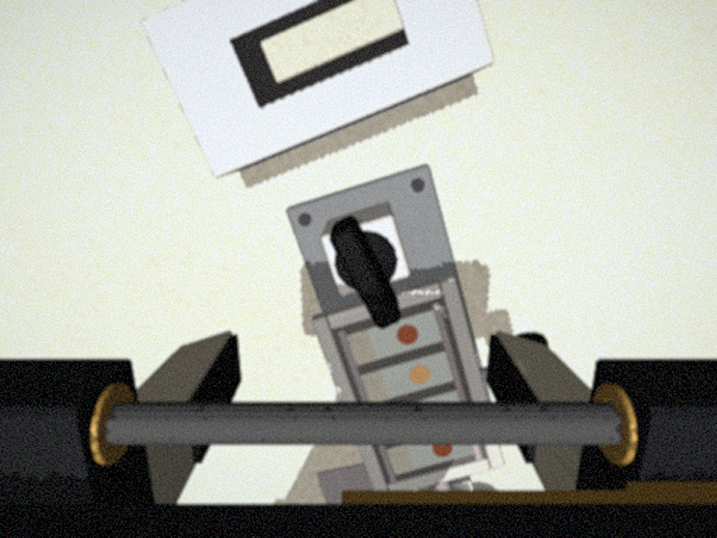

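View pics/side7c.png

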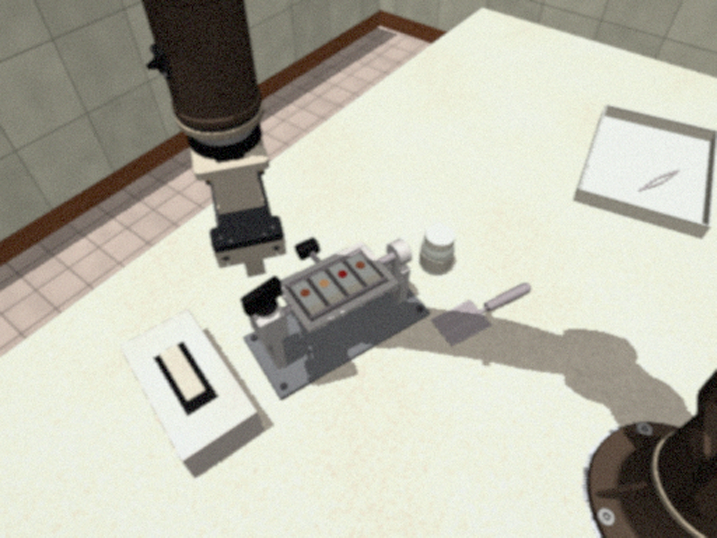

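View pics/top7c.png

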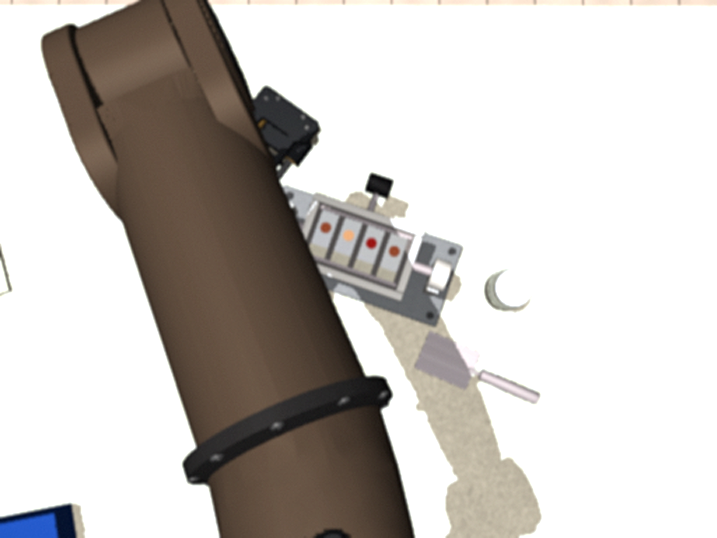

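My mistake: the 0.42 rad in the release rows counted from the new call's start, so the hand turned a further 0.42 rad while opening. The pictures show the frame, jar, box and spatula in place. The bar is at (347,225)–(385,318) in the wrist view, tilted relative to the jaws, so I'll measure the knob and panel angles from these images.

Run:
```python
from h import *
s=arm.observe();print(s["clock"],s["force"])
c=np.array([.5704,.0562,0]);Rz=R.from_euler("z",-.333).as_matrix();fr=lambda p:Rz.T@(p-c)
un=lambda q,k:((q[0]+.5)/k-.5,(q[1]+.5)/k-.5)
g=cv2.imread("pics/wrist7.png")
cv2.imwrite("pics/w7z.png",np.clip(cv2.resize(g[135:245,200:320],None,fx=5,fy=5,interpolation=cv2.INTER_CUBIC).astype(float)*2.5,0,255).astype(np.uint8))
for a in(1.2,1.3,1.4,1.5):
  print(a,[np.round(proj("wrist",Rz@np.array([q*.032*np.cos(a),.125-q*.032*np.sin(a),.204])+c,s),1).tolist() for q in(-1,0,1)],
   [np.round(proj("side",Rz@np.array([q*.032*np.cos(a),.125-q*.032*np.sin(a),.204])+c),1).tolist() for q in(-1,1)])
f=cv2.imread("pics/side7.png")
cv2.imwrite("pics/s7z.png",np.clip(cv2.resize(f[155:265,165:305],None,fx=5,fy=5,interpolation=cv2.INTER_CUBIC).astype(float)*1.7,0,255).astype(np.uint8))
for n in("side5","side7"):
  im=cv2.imread(f"pics/{n}.png");i2=im.astype(int);m=((i2[:,:,2]-i2[:,:,0])>25).astype(np.uint8);z=np.zeros_like(m);z[160:240,190:290]=m[160:240,190:290]
  k,l,st,ce=cv2.connectedComponentsWithStats(z);print(n,sorted([tuple(ce[i].round(1)) for i in range(1,k) if st[i,4]>8]))
  gg=im.max(2)<40;z=np.zeros(gg.shape,np.uint8);z[165:190,205:232]=gg[165:190,205:232]
  k,l,st,ce=cv2.connectedComponentsWithStats(z);i=1+st[1:,4].argmax();print("handle",ce[i])
a,b=cv2.imread("pics/side0.png"),f
for n,(x,y,w,h) in {"box":(80,215,120,125),"jar":(298,155,32,45),"spat":(305,195,80,55)}.items():
  d=cv2.phaseCorrelate(a[y:y+h,x:x+w].max(2).astype(np.float32),b[y:y+h,x:x+w].max(2).astype(np.float32));print(n,d)
```

```text
14.575 [0.64631504 0.45352551 0.15895838]
1.2 [[232.9, 168.5], [259.3, 200.2], [284.2, 230.1]] [[174.5, 216.1], [196.3, 195.3]]
1.3 [[236.3, 166.1], [259.3, 200.2], [280.9, 232.3]] [[173.3, 215.3], [197.4, 196.1]]
1.4 [[240.0, 164.0], [259.3, 200.2], [277.4, 234.1]] [[172.3, 214.4], [198.4, 197.0]]
1.5 [[243.8, 162.3], [259.3, 200.2], [273.7, 235.6]] [[171.4, 213.4], [199.3, 197.9]]
side5 [(np.float64(217.4), np.float64(208.6)), (np.float64(230.8), np.float64(201.9)), (np.float64(243.9), np.float64(195.3)), (np.float64(256.9), np.float64(188.8))]
handle [218.90070922 177.11347518]
side7 [(np.float64(217.4), np.float64(208.8)), (np.float64(231.1), np.float64(202.0)), (np.float64(244.1), np.float64(195.2)), (np.float64(256.9), np.float64(188.9))]
handle [218.89051095 177.00729927]
box ((-0.09290779065585753, 0.43693439844225423), 0.9274030735015869)
jar ((-0.05683271595332684, 0.4738633089677009), 0.9957585546705457)
spat ((0.3873204882741135, -0.1058720238736015), 0.6691009520490965)
```

View pics/w7z.png

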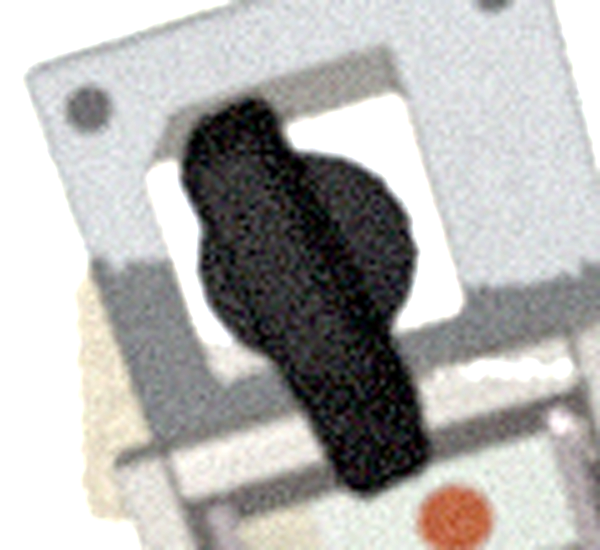

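View pics/s7z.png

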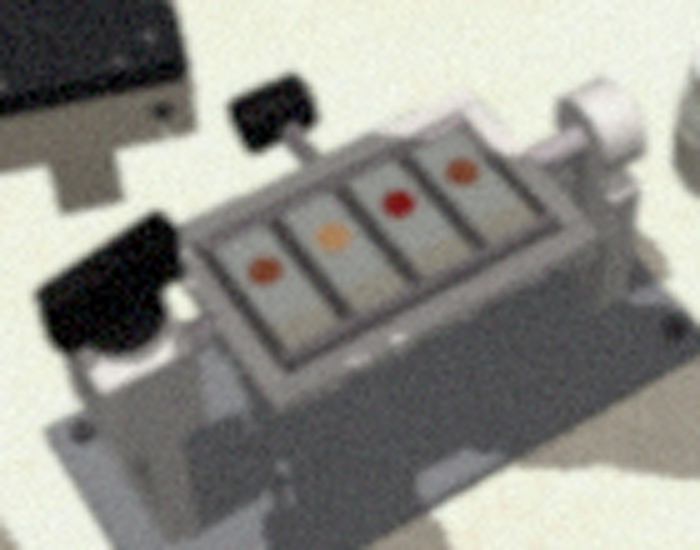

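The bar slope in the wrist view is 0.43–0.49, which puts the knob at 1.40–1.46 rad, at its stop. The panel dots and handle moved 0.3 px or less while locking, and the bystanders shifted under 0.5 px. The hand is clear, so I'm handing in.

```bash
python3 -c "
from cell import arm
s=arm.observe();print(s['clock'],s['force']);print(arm.sign_off())"
```

```text
14.575 [0.64631504 0.45352551 0.15895838]
the job is handed in; nothing more can be done
None
```

I turned the panel over the top to level with the slides up, locked it with the clamp knob, and handed the job in at 14.6 s. `sign_off` gave no verdict.

**Panel:** I gripped the barrel by its flat ends and followed the arc from about 1.97 rad to level. The final angle is about 0 ± 0.03 rad, against a limit of 0.08. The raw triangulation read -0.03 rad. The arm's own pose and the handle's height against the slide dots both put it nearer 0. The handle and dots moved 0.3 px or less while I locked the knob.

**Knob:** I turned it clockwise from about 0.1 rad until the wrist moment rose to 0.9 N m at the stop. The wrist picture puts the bar at about 1.40–1.46 rad, above the required 1.2.

**Bystanders:** In the side view the jar, glove box and spatula shifted less than 0.5 px, and the jar stands upright. The gripper was open and about 120 mm above the knob, with the wrist force under 1 N.

**One slip:** I wrote the release rows with 0.42 rad of turn that should have been zero, so the hand turned further past the stop while the fingers opened. Force and moment were not read during that motion. The checks above were made after it and showed no harm.

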